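# Wind the sample lift level with the analyser's loading ledge

### The job

Fit the aluminium crank handle with the slotted hub onto the flat tang on top of the bench lift's drive shaft, and wind it clockwise until the lift's steel platform is level with the steel loading ledge of the analyser beside it, so that the vial rack can be slid across. Leave the crank seated on the shaft and let go.

Things in the scene. Friction and masses are not known exactly. Their poses are not given: they have to be found in the camera images.
- crank_grip (a point): Middle of the crank's upright white grip (24 mm diameter, 13 to 85 mm above the crank's flat underside; spins on its axis), 55 mm above that underside. x axis: along the arm (10 mm thick) to the hub (46 x 36 x 28 mm high), whose through slot, 30 mm along the arm by 12 mm, is centred 85 mm from the grip axis; z up. Loose, 170 g. Close the fingers along the arm or the hub droops.
- tang (a point): Foot of the 26 mm long, 8 mm thick, 24 mm high steel tang on an 80 mm flange, 140 mm above the bench, atop the lift's white column; on the shaft axis. x axis: along the tang; z up; turns with the shaft. Fitted, the hub sits flat on the flange, arm along the tang. A clockwise turn (from above) lifts the platform 40 mm (78 mm in all); 3 N at the grip; stays where left.
- platform_top (a point): Top face of the lift's steel platform, a 140 x 160 mm plate beyond the shaft column with a fixed white vial rack on its far half; this point is in its half nearer the shaft. z up. It starts at its bottom stop, 50 mm above the bench, and moves straight up and down.
- ledge (a point): The steel loading ledge, 200 by 105 mm, that juts from the low white analyser standing to the robot's left of the platform; fixed, 85 to 115 mm above the bench. This point is on the ledge's top face, 20 mm from its end nearest the robot; z up.
Not all that is in view belongs to the job. What is shaped like the part that bears crank_grip but black or purple is not meant.

How it is judged:
By the outcome, as a careful person would: the job done as asked, in the order asked, and still so for the second after the job is handed in, with the robot touching nothing.
It also fails if it takes over 61 s, if anything falls off the work surface, if the arm or the gripper's body presses on something with over 40 N, if the wrist force passes 120 N, or if a joint passes its speed limit or range.

### The arm

A 6-joint arm with a two-finger parallel gripper is mounted at the origin on the work surface. World frame = base frame: x ahead of the robot, y to its left, z up, the work surface at z = 0. Lengths are in m, angles in rad, forces in N, time in s.
With the tool pointing down it reaches from about 0.275 to 0.825 m from the base axis. Payload 5.2 kg.
Tool frame: the origin (TCP) lies midway between the tips of the shut fingers; the grasp point (between the pads) lies 19 mm behind it; z points along the fingers, y is the line along which they close (so a half turn about z gives the same grasp; the last joint's range is limited). The gripper opens to 93 mm and grips with 3 to 60 N. Pads are 15 mm wide; open, the fingers measure 128 mm over their backs; the gripper's body (75 mm by 188 mm) begins 65 mm behind the grasp point.
Start: joints at [1.001, 0.259, 1.535, -0, 1.348, -0.203], TCP at [0.197, 0.513, 0.219] pointing down, gripper open.
Joint ranges: [-3.14, 3.14], [-0.91, 2.08], [0.19, 2.58], [-1.22, 4.36], [0.22, 2.71], [-3.12, 3.12]. Speed limits (rad/s): [2.57, 2.57, 3.14, 3.14, 3.14, 3.14].

### API

Orientations are given as a unit quaternion [x, y, z, w].
In Python, from station import manip gives the robot as it stands.
- The arm moves only by the tool send_rows, never from a script. Its argument "moves" is a list of rows, each a list of 3 entries, a list of its own where there are three numbers: the shift along the tool's x, y, z in cm, then the turn about the tool's z in rad, then the finger opening in cm, from 0 to 9.3. In form: [[[dx, dy, dz], spin, jaw], ...]. A call has 1 to 20 rows; each row is the pose to reach, as a shift and turn from the pose commanded when the call began, along the tool's axes at that moment; what a row does not reach only later rows make up. A row lasts 1/10 s, in which the tool goes at most 50 mm and 8.59 degrees, less where a joint would pass 70% of its speed; a pose out of reach is approached as far as the arm can. A call with a gripper value outside its range is refused whole. The fingers move at their own pace and stop on an object; "newtons" is the grip in N (left out, the last holds). Time passes only in rows, so rows that repeat a pose let the fingers close. It gives the time, the measured TCP pose, the force, the opening and the grip force at its end, in the units of the state.
- manip.sense(): the state, without advancing time (a new reading comes with each control period).
- manip.capture(name): name is "scene" or "side" or "wrist"; returns a dict with "img" (420x560x3 uint8, red, green, blue), "camera_matrix" (3x3 intrinsics, pixels), "extrinsics" (4x4, takes a point from world to camera coordinates); the wrist camera has in their place "hand_eye" (4x4, takes a point from camera to tool coordinates, whose origin is the TCP and whose axes are the flange's). Camera axes: x right, y up, looking along -z (the intrinsics and any distortion apply to the point x, -y, -z); pixel columns grow to the right and rows downward; lengths in m; the calibration is good to about 2 mm. A picture is of the moment at which its call begins: read the wrist's pose just before it. There is no depth.
- manip.hand_in(): hands the job in; it is judged then, once.
Trained networks look in a picture, given as the dict that the camera call returned (one of the last four; its "shot" number tells which), for a name from the list of things; names that differ only in an ending like _2 or _b are one class to them, and where a whole thing is asked for, a point or a joint stands for the part that bears it (a point fixed in the world has none). Each returns a list of dicts, best first, with "conf" (0 to 1); they miss things now and then, are a little off and sometimes report something else, mostly with a low value. They report only what shows in the picture. A call takes as long as a camera call. They do not tell look-alikes from the thing itself.
- manip.cut_out(picture, query): "pixels" (420x560 bool, what is visible of it) and "point" ([column, row] in pixels, amid what is visible of it).
The state is a dict: "clock": time; "qpos": joint angles; "qd": joint speeds; "joint_efforts": joint torques, N m; "position": TCP position; "eef_rot": TCP orientation; "contact_force": force on the tool from outside, world axes, zero at the start; "moment": the same for the moment, N m; "grip_width": opening from 0.0 (shut) to 1.0 (fully open); "grasp_force": force on a finger pad.
Only numpy, scipy, OpenCV 4.12 (cv2) and the standard library are available. Lean on these libraries where they do the work, as an engineer would, in place of code of your own. Each camera call takes 0.05 s, during which the arm holds its last target. There are 200 camera calls.

## Working session

There is one attempt and no reset: what is moved stays moved. The work goes in short steps, Python scripts to look and compute and a tool call to move; the robot and the scene stay as the last step left them, time stands still between calls to the robot, and variables do not carry over. Pictures are saved under pics/ and viewed, at most 10 in all, crops included, and the job is handed in when it is done.

Besides the shell and the picture viewer there is one more tool, called after "Emit:" in YAML: its name, and indented under it one key for each argument. send_rows: Moves the arm, as the interface text tells. Its arguments: {"type":"object","properties":{"moves":{"type":"array"},"newtons":{"type":"number"}},"required":["moves"]}

```bash
mkdir -p pics
cat > h.py <<'E'
import numpy as np, cv2
from scipy.spatial.transform import Rotation as R
from station import manip
def E(c,s=None):
    if 'extrinsics' in c: return np.array(c['extrinsics'])
    T=np.eye(4);T[:3,:3]=R.from_quat(s['eef_rot']).as_matrix();T[:3,3]=s['position']
    return np.linalg.inv(T@np.array(c['hand_eye']))
def ray(c,px,s=None):
    K=np.array(c['camera_matrix']);d=c.get('distortion')
    u=cv2.undistortPoints(np.array([[px]],float),K,None if d is None else np.array(d))[0,0]
    T=np.linalg.inv(E(c,s));v=T[:3,:3]@np.array([u[0],-u[1],-1]);return T[:3,3],v
def atz(c,px,z,s=None):
    o,v=ray(c,px,s);return o+v*(z-o[2])/v[2]
def proj(c,P,s=None):
    K=np.array(c['camera_matrix']);p=E(c,s)@np.append(P,1);q=K@np.array([p[0],-p[1],-p[2]]);return q[:2]/q[2]
def tri(rs):
    A=0;b=0
    for o,v in rs:
        v=v/np.linalg.norm(v);M=np.eye(3)-np.outer(v,v);A=A+M;b=b+M@o
    return np.linalg.solve(A,b)
def save(n,img,box=None,k=1):
    if box: img=img[box[1]:box[3],box[0]:box[2]]
    cv2.imwrite('pics/'+n,cv2.resize(img,None,fx=k,fy=k,interpolation=cv2.INTER_CUBIC)[:,:,::-1])
E
python3 - <<'E'
from h import *
im=[]
for n in ['scene','side']:
    c=manip.capture(n);im.append(c['img']);print([k for k in c])
    print(np.linalg.inv(E(c))[:3,3].round(2))
    for q in ['crank_grip','tang','platform_top','ledge']:
        try:
            for d in manip.cut_out(c,q)[:4]: print(n,q,round(d['conf'],2),np.round(d['point']),d['pixels'].sum())
        except Exception as e: print(q,e)
    save(n+'.png',c['img'],None,1.4)
E
```

```text
['img', 'camera_matrix', 'extrinsics', 'shot']
[ 1.01 -0.37  0.77]
scene crank_grip 0.95 [295. 168.] 512
scene crank_grip 0.81 [189. 231.] 817
scene crank_grip 0.73 [254. 252.] 775
scene crank_grip 0.61 [136. 200.] 641
scene tang 0.88 [325. 186.] 743
scene platform_top 0.93 [375. 264.] 3872
scene platform_top 0.53 [325. 186.] 734
scene ledge 0.55 [457. 184.] 12640
['img', 'camera_matrix', 'extrinsics', 'shot']
[ 0.14 -0.5   0.78]
side crank_grip 0.85 [303. 325.] 922
side crank_grip 0.73 [207. 234.] 690
side crank_grip 0.57 [259. 400.] 1435
side tang 0.83 [266. 178.] 628
side platform_top 0.65 [320. 171.] 1880
side ledge 0.63 [238. 125.] 7282
```

View pics/scene.png

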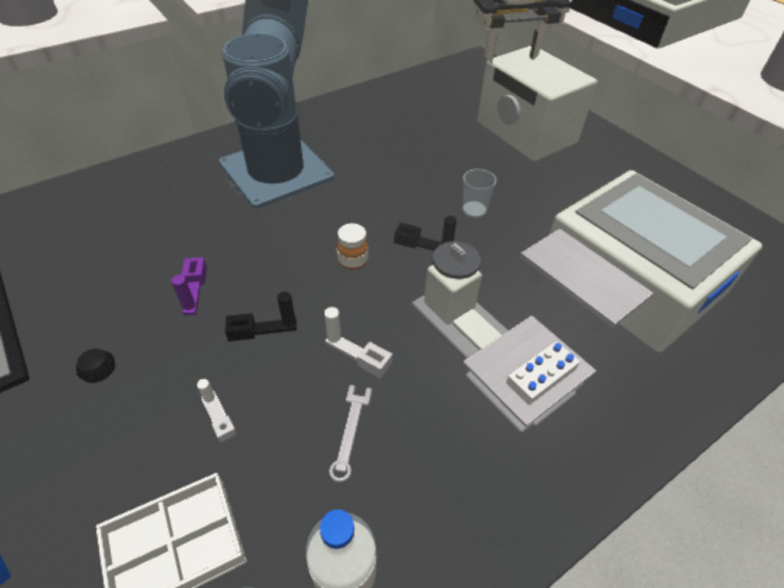

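View pics/side.png

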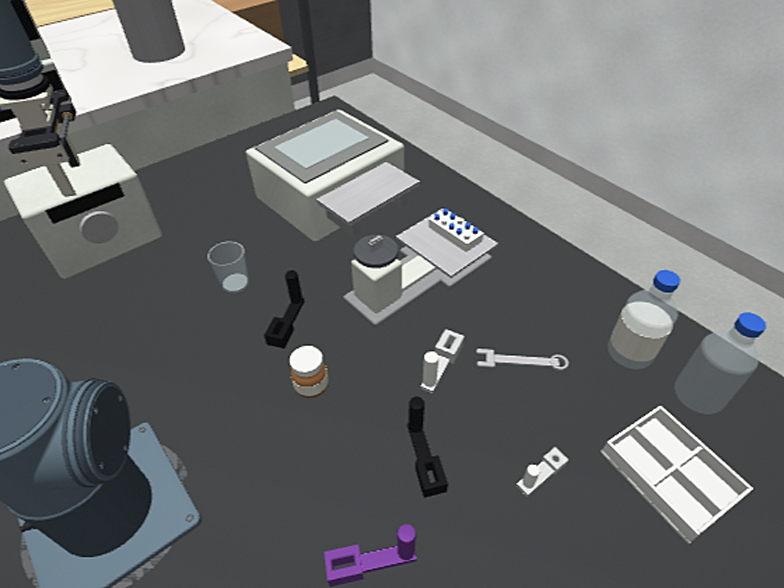

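The slotted aluminium crank is at about (254,252) in scene and about (314,257) in side. The candidates are:
- black cranks at scene (295,168) and (189,231)
- a purple crank at (136,200)
- a small aluminium one with a round hole at (154,293)

My choice is the one at (254,252). One close montage will check it.

Run:
```python
from h import *
a=manip.capture('scene')['img'];b=manip.capture('side')['img']
def cr(i,x,y,w=100,h=75,k=4): return cv2.resize(i[y:y+h,x:x+w],None,fx=k,fy=k,interpolation=cv2.INTER_CUBIC)
m=np.vstack([np.hstack([cr(a,210,210),cr(b,275,220)]),np.hstack([cr(a,275,160),cr(b,220,150)])])
save('crop1.png',m)
```

```text
(no output)
```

View pics/crop1.png

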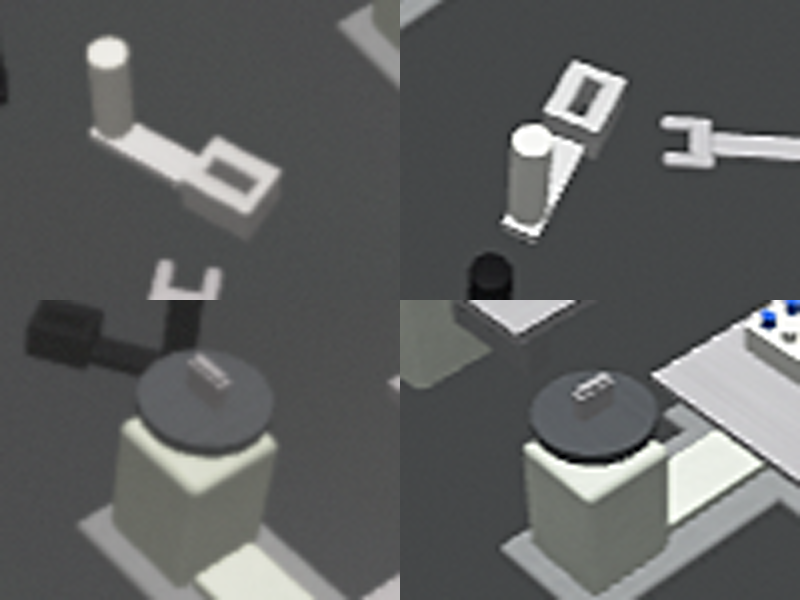

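The crop confirms a white grip, bare aluminium and a rectangular slotted hub. Next is triangulation.

Run:
```python
from h import *
a=manip.capture('scene');b=manip.capture('side');s=manip.sense()
def t(n,p,q):
    P=tri([ray(a,p),ray(b,q)]);print(n,P.round(4),'res',np.round(proj(a,P)-p,1),np.round(proj(b,P)-q,1));return P
g=t('griptop .085',(237,223.25),(308,255));h=t('hub .028',(267.75,253.75),(321.25,243.75))
T=t('tang .164',(327.75,178),(268.5,171.5))
for n,c,p,z in [('g',a,(237,223.25),.085),('g',b,(308,255),.085),('h',a,(267.75,253.75),.028),('h',b,(321.25,243.75),.028),('t',a,(327.75,178),.164),('t',b,(268.5,171.5),.164)]: print(n,atz(c,p,z).round(4))
for c,p,q in [(a,(324,174.25),(331.75,181.5)),(b,(264.25,174.25),(273,169.25))]:
    d=atz(c,q,.164)-atz(c,p,.164);print('tang dir',d.round(4),np.degrees(np.arctan2(d[1],d[0])))
for n,p,q in [('A',(523,256),(333,221)),('B',(617,317),(419,183)),('C',(650,291),(375,163))]: t(n,np.array(p)/1.4,np.array(q)/1.4)
d=h-g;print('crank dir',np.degrees(np.arctan2(d[1],d[0])),np.hypot(*d[:2]))
print(R.from_quat(s['eef_rot']).as_matrix().round(3),s['position'],s['clock'],s['contact_force'])
```

```text
griptop .085 [ 0.509  -0.1356  0.0852] res [-0.4  0.4] [-0.4 -0.5]
hub .028 [ 0.5867 -0.1023  0.0302] res [-0.4  0.4] [-0.4 -0.4]
tang .164 [0.5642 0.0757 0.162 ] res [-0.4  0.6] [-0.4 -0.5]
g [ 0.5083 -0.1341  0.085 ]
g [ 0.509  -0.1371  0.085 ]
h [ 0.585 -0.1    0.028]
h [ 0.5879 -0.1027  0.028 ]
t [0.5648 0.0762 0.164 ]
t [0.5623 0.0716 0.164 ]
tang dir [ 0.028  -0.0001  0.    ] -0.1588283548595836
tang dir [0.028  0.0009 0.    ] 1.789278046329289
A [0.5806 0.2325 0.0872] res [ 2.2 -3.1] [1.9 2.8]
B [0.7863 0.217  0.113 ] res [-2.3  2.8] [-1.4 -2.3]
C [0.77   0.3411 0.0962] res [ 1.1 -1.4] [0.6 1.1]
crank dir 23.22463557237638 0.0845661839368835
[[-0.933  0.359  0.   ]
 [ 0.359  0.933  0.   ]
 [-0.     0.    -1.   ]] [0.19722965 0.513418   0.21868167] 0.7 [ 0.52391157 -0.20766385 -0.67400916]
```

Everything checks out: grip z 0.085, hub 0.030, 84.6 mm between them, tang 0.162. Crank direction is 23°, tang direction about 1°, and grip at (0.509,-0.1355). I'll move above the grip.

Emit:
send_rows:
  moves:
    - [[-52.4,-49.4,2],0.8,5]
    - [[-52.4,-49.4,2],0.8,5]
    - [[-52.4,-49.4,2],0.8,5]
    - [[-52.4,-49.4,2],0.8,5]
    - [[-52.4,-49.4,2],0.8,5]
    - [[-52.4,-49.4,2],0.8,5]
    - [[-52.4,-49.4,2],0.8,5]
    - [[-52.4,-49.4,2],0.8,5]
    - [[-52.4,-49.4,2],0.8,5]
    - [[-52.4,-49.4,2],0.8,5]
    - [[-52.4,-49.4,2],0.8,5]
    - [[-52.4,-49.4,2],0.8,5]
    - [[-52.4,-49.4,2],0.8,5]
    - [[-52.4,-49.4,2],0.8,5]
    - [[-52.4,-49.4,2],0.8,5]
    - [[-52.4,-49.4,2],0.8,5]
    - [[-52.4,-49.4,2],0.8,5]
    - [[-52.4,-49.4,2],0.8,5]
    - [[-52.4,-49.4,2],0.8,5]

```text
clock: 2.6
position: [0.5088, -0.134, 0.199]
eef_rot: [0.55, 0.835, 0.0, 0.0]
contact_force: [0.7, -0.4, -0.4]
grip_width: 0.538
grasp_force: 0.0
```

```bash
cat > w.py <<'E'
from h import *
s=manip.sense();c=manip.capture('wrist');np.save('w.npy',{'c':c,'s':s},allow_pickle=True)
print(s['clock'],np.round(s['position'],4),R.from_quat(s['eef_rot']).as_matrix().round(3).tolist(),s['grip_width'])
E
python3 - <<'E'
from w import *
d=manip.cut_out(c,'crank_grip')
for e in d[:3]: print(e['conf'],e['point'],e['pixels'].sum())
save('w1.png',c['img'])
print(proj(c,[.5087,-.1355,.085],s),proj(c,[.5867,-.1023,.028],s))
E
```

```text
2.6 [ 0.5088 -0.134   0.199 ] [[-0.395, 0.919, 0.0], [0.919, 0.395, 0.0], [0.0, 0.0, -1.0]] 0.5378531120712488
0.82 [22.7, 247.1] 3087
0.73 [327.2, 188.1] 3474
0.62 [164.2, 232.2] 2849
[276.2150399  204.87090678] [358.36952533 190.61786267]
```

View pics/w1.png

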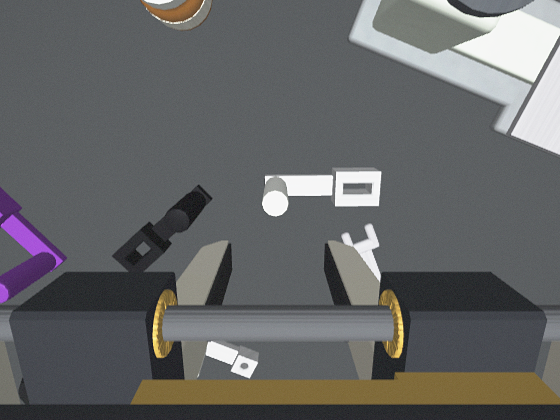

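The wrist view shows the grip top at about (275,204) and the hub slot at (357,188), matching the prediction within 2 px.

Run:
```python
from h import *
D=np.load('w.npy',allow_pickle=True).item();c,s=D['c'],D['s']
# side/arm line at z=.01 for direction; slot centre z .028
g=atz(c,(275,204),.085,s);h=atz(c,(356.7,187.5),.028,s);print(g,h)
d=h-g;print(np.hypot(*d[:2]),np.degrees(np.arctan2(d[1],d[0])))
a=atz(c,(332,169.5),.028,s);b=atz(c,(379,168),.028,s);d=b-a;print('hub edge',np.hypot(*d[:2]),np.degrees(np.arctan2(d[1],d[0])))
M=R.from_quat(s['eef_rot']).as_matrix();print(M.T@(g-s['position'])*100)
```

```text
[ 0.50742263 -0.13519659  0.085     ] [ 0.58361977 -0.10003937  0.028     ]
0.08391683852087713 24.768511991264745
hub edge 0.04766827791855356 25.120337838641646
[-0.06280192 -0.1736519  11.39802768]
```

Emit:
send_rows:
  moves:
    - [[-0.1,-0.1,4],-0.02,5]
    - [[-0.1,-0.1,8],-0.02,5]
    - [[-0.1,-0.1,12],-0.02,5]
    - [[-0.1,-0.1,14.5],-0.02,5]
    - [[-0.1,-0.1,16.3],-0.02,5]
    - [[-0.1,-0.1,16.3],-0.02,5]
    - [[-0.1,-0.1,16.3],-0.02,1.5]
    - [[-0.1,-0.1,16.3],-0.02,1.5]
    - [[-0.1,-0.1,16.3],-0.02,1.5]
    - [[-0.1,-0.1,16.3],-0.02,1.5]
    - [[-0.1,-0.1,16.3],-0.02,1.5]
    - [[-0.1,-0.1,16.3],-0.02,1.5]
    - [[-0.1,-0.1,16.3],-0.02,1.5]
  newtons: 45

```text
clock: 4.0
position: [0.509, -0.1373, 0.0368]
eef_rot: [0.542, 0.84, -0.0, 0.001]
contact_force: [-2.4, -0.8, 6.5]
grip_width: 0.253
grasp_force: 45.0
```

Emit:
send_rows:
  moves:
    - [[0,0,-2],0,1.5]
    - [[0,0,-6],0,1.5]
    - [[0,0,-10],0,1.5]
    - [[0,0,-14],0,1.5]
    - [[0,0,-18],0,1.5]
    - [[0,0,-20],0,1.5]
    - [[0,0,-20],0,1.5]

```text
clock: 4.7
position: [0.5103, -0.1377, 0.2391]
eef_rot: [0.542, 0.84, 0.0, 0.004]
contact_force: [-0.5, -0.1, -2.4]
grip_width: 0.253
grasp_force: 45.0
```

Run:
```python
from w import *
print(s['grasp_force'],s['grip_width'],s['contact_force'])
save('w2.png',c['img'])
for n,z in (('grip',.085),('hub',.028),('hublow',.0)): 
    p=np.array(s['position']); print(n)
```

```text
4.7 [ 0.5103 -0.1377  0.2391] [[-0.411, 0.911, 0.006], [0.911, 0.411, -0.003], [-0.005, 0.004, -1.0]] 0.25308229169598306
44.99951183795929 0.25308229169598306 [-0.51020382 -0.09658655 -2.40566789]
grip
hub
hublow
```

View pics/w2.png

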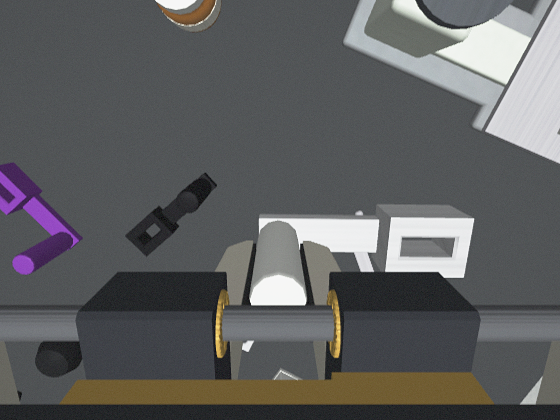

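Run:
```python
from h import *
D=np.load('w.npy',allow_pickle=True).item();c,s=D['c'],D['s']
# model overlay: crank frame undrooped: underside .036 below TCP, arm along tool +y
p=np.array(s['position']);M=R.from_quat(s['eef_rot']).as_matrix()
im=c['img'].copy();k=5;x0,y0=360,190
I=cv2.resize(im[y0:y0+100,x0:x0+130],None,fx=k,fy=k,interpolation=cv2.INTER_CUBIC)
for dy,dx in [(-15,-6),(15,-6),(15,6),(-15,6),(-23,-18),(23,-18),(23,18),(-23,18)]:
    q=proj(c,p+M@np.array([dx,85+dy,8])/1e3,s);print(dy,dx,q.round(1))
    cv2.circle(I,tuple(int(v) for v in ((q-[x0,y0])*k)),4,(255,0,0),-1)
save('hub.png',I)
```

```text
-15 -6 [400.6 262.2]
15 -6 [453.6 262.2]
15 6 [456.7 242.4]
-15 6 [402.8 242.3]
-23 -18 [384.7 281.3]
23 -18 [464.6 281.3]
23 18 [474.5 221.8]
-23 18 [390.4 221.8]
```

View pics/hub.png

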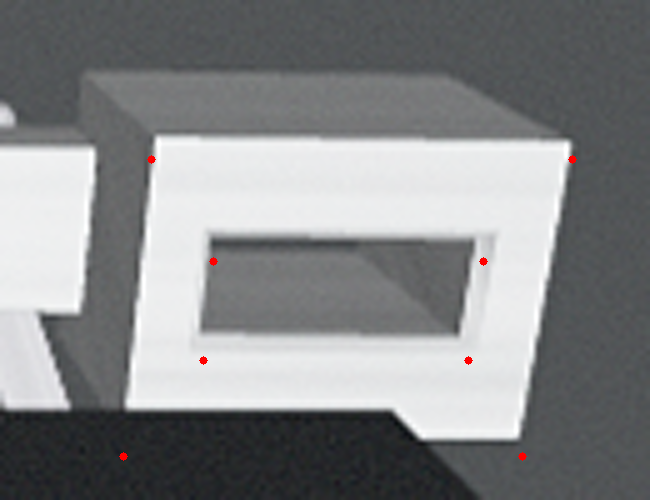

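The slot is displaced about 2.4 mm along tool +x from nominal, and its axis is within 0.5° of tool y. I'll stop 50 mm short of the tang and look.

Emit:
send_rows:
  moves:
    - [[3,0.7,0],0.1,1.5]
    - [[7,1.6,0],0.2,1.5]
    - [[11,2.5,0],0.3,1.5]
    - [[14,3.3,0],0.415,1.5]
    - [[15.9,3.7,0],0.415,1.5]
    - [[15.9,3.7,0],0.415,1.5]
    - [[15.9,3.7,0],0.415,1.5]
    - [[15.9,3.7,0],0.415,1.5]

```text
clock: 5.55
position: [0.4768, 0.0224, 0.2346]
eef_rot: [0.704, 0.71, -0.001, -0.001]
contact_force: [-0.1, 0.4, -1.7]
grip_width: 0.255
grasp_force: 45.0
```

Run:
```python
from w import *
p=np.array(s['position'])
print(proj(c,[.5637,.0745,.164],s))
save('w3.png',c['img'],(250,60,560,310),2.5)
for d in manip.cut_out(c,'tang')[:2]: print(d['conf'],d['point'])
```

```text
5.55 [0.4768 0.0224 0.2346] [[-0.009, 1.0, -0.002], [1.0, 0.009, -0.0], [-0.0, -0.002, -1.0]] 0.25503289803198015
[402.30133424 148.74384066]
0.83 [386.3, 140.1]
```

View pics/w3.png

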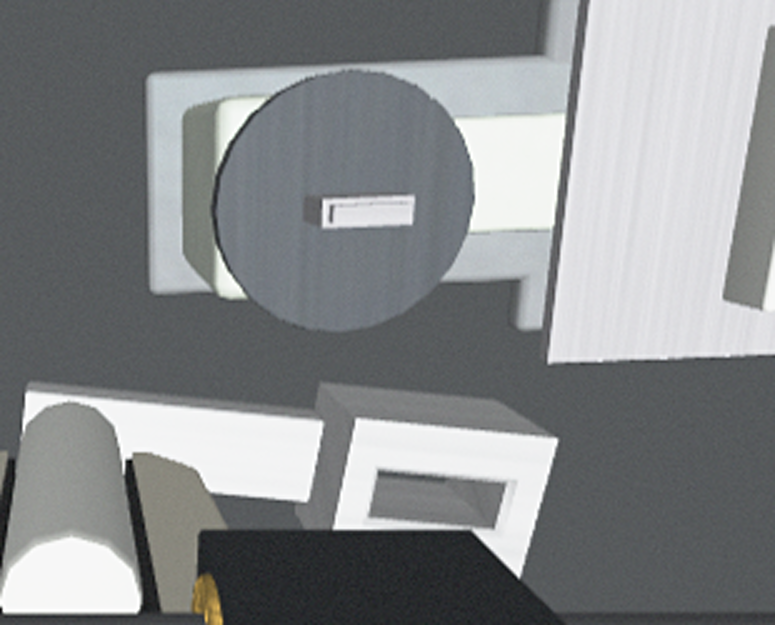

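Run:
```python
from h import *
D=np.load('w.npy',allow_pickle=True).item();c,s=D['c'],D['s']
f=lambda p,z: atz(c,(p[0]/2.5+250,p[1]/2.5+60),z,s)
zt=s['position'][2]-.0088
ang=lambda a,b:(np.degrees(np.arctan2(*(b-a)[1::-1])),np.hypot(*(b-a)[:2]))
T=[f(p,.164) for p in [(330,200),(414,195),(414,224),(330,229)]]
H=[f(p,zt) for p in [(376,469),(516,482),(501,528),(368,516)]]
O=[f(p,zt) for p in [(358,418),(557,437),(523,578)]]
F=[f(p,.140) for p in [(214,208),(474,195),(350,70),(335,331)]]
print('tang',np.mean(T,0),ang(T[0],T[1]),ang(T[3],T[2]))
print('slot',np.mean(H,0),ang(H[0],H[1]),ang(H[3],H[2]),ang(H[1],H[2]))
print('outer',(O[0]+O[2])/2,ang(O[0],O[1]),ang(O[1],O[2]))
print('flange',(F[0]+F[1])/2,(F[2]+F[3])/2)
print(s['position'])
```

```text
tang [0.56095084 0.07718351 0.164     ] (np.float64(3.8911048363690552), np.float64(0.023254618311508875)) (np.float64(3.923735090421415), np.float64(0.023468633347718256))
slot [0.56104121 0.01849988 0.22584187] (np.float64(-5.108945854503823), np.float64(0.03198555305060221)) (np.float64(-5.038987287555875), np.float64(0.030863406964429466)) (np.float64(-98.48801972892439), np.float64(0.01150960361767479))
outer [0.56163497 0.01819276 0.22584187] (np.float64(-5.173057969359563), np.float64(0.04475071544760898)) (np.float64(-93.4966548553603), np.float64(0.03500802783965454))
flange [0.56057197 0.07824346 0.14      ] [0.56023105 0.07692247 0.14      ]
[0.47680611 0.02239827 0.23464187]
```

The crank swung about 5° on its free-spinning grip during the fast turn, so turns must be slow. Tang is at (0.561,0.077) pointing about 3.5°, and the hub at -5°. I'll turn slowly by -0.15 rad and shift over it.

Emit:
send_rows:
  moves:
    - [[0.2,0,0],-0.02,1.5]
    - [[0.6,0,0],-0.04,1.5]
    - [[1.1,0,0],-0.06,1.5]
    - [[1.7,0,0],-0.08,1.5]
    - [[2.3,0,0],-0.1,1.5]
    - [[2.9,0,0],-0.12,1.5]
    - [[3.5,0,0],-0.14,1.5]
    - [[4.0,0,0.5],-0.15,1.5]
    - [[4.4,0,1.2],-0.15,1.5]
    - [[4.6,0,2],-0.15,1.5]
    - [[4.6,0,2.6],-0.15,1.5]
    - [[4.6,0,2.8],-0.15,1.5]
    - [[4.6,0,2.8],-0.15,1.5]
    - [[4.6,0,2.8],-0.15,1.5]

```text
clock: 7.05
position: [0.4767, 0.069, 0.2077]
eef_rot: [0.649, 0.761, 0.0, 0.0]
contact_force: [1.0, -0.2, -1.5]
grip_width: 0.252
grasp_force: 45.0
```

Run:
```python
from w import *
save('w4.png',c['img'],(250,110,560,360),2.5)
print(s['contact_force'],s['grasp_force'])
```

```text
7.05 [0.4767 0.069  0.2077] [[-0.158, 0.987, 0.0], [0.987, 0.158, -0.0], [-0.0, 0.0, -1.0]] 0.25245528075768964
[ 0.95594401 -0.15572991 -1.54074882] 44.999459981918335
```

View pics/w4.png

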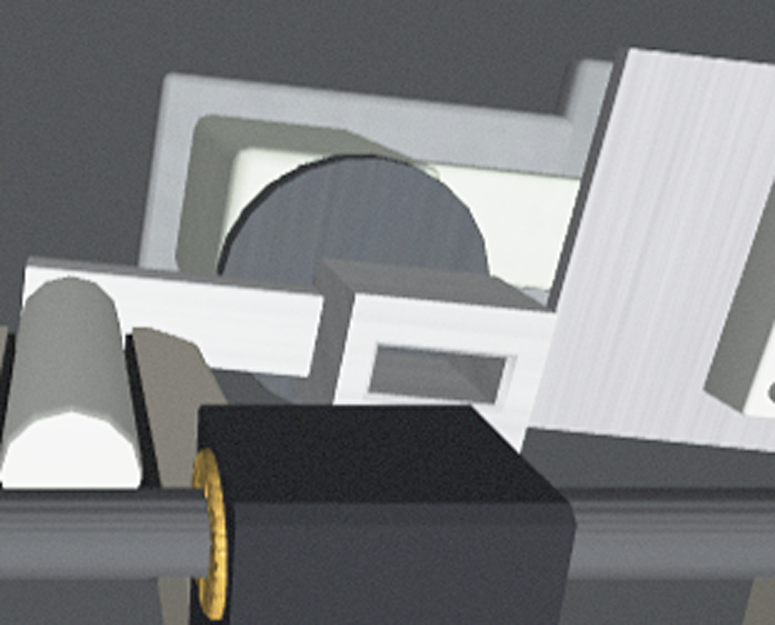

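Run:
```python
from h import *
D=np.load('w.npy',allow_pickle=True).item();c,s=D['c'],D['s']
f=lambda p,z: atz(c,(p[0]/2.5+250,p[1]/2.5+110),z,s)
zt=s['position'][2]-.0088
ang=lambda a,b:(np.degrees(np.arctan2(*(b-a)[1::-1])),np.hypot(*(b-a)[:2]))
H=[f(p,zt) for p in [(377,344),(517,356),(502,404),(368,393)]]
O=[f(p,zt) for p in [(357,293),(556,312)]]
m=np.mean(H,0)
print('slot',m,ang(H[0],H[1]),ang(H[3],H[2]));print('outer',ang(*O))
M=R.from_quat(s['eef_rot']).as_matrix();print(M.T@(np.array([.561,.0775,0])-m)*100)
```

```text
slot [0.56105042 0.07756101 0.19894997] (np.float64(3.877557073486996), np.float64(0.031992028064897496)) (np.float64(4.00449066749528), np.float64(0.03111652978950717))
outer (np.float64(3.3926895420061793), np.float64(0.04483824919643882))
[-3.20195734e-03 -8.86362314e-03  1.98949961e+01]
```

The slot is at (0.561,0.0776) at 3.8°, aligned with the tang. Lowering.

Emit:
send_rows:
  moves:
    - [[0,0,0.4],0,1.5]
    - [[0,0,0.8],0,1.5]
    - [[0,0,1.2],0,1.5]
    - [[0,0,1.5],0,1.5]
    - [[0,0,1.5],0,1.5]

```text
clock: 7.6
position: [0.4762, 0.0692, 0.192]
eef_rot: [0.649, 0.761, -0.0, -0.0]
contact_force: [-0.4, 0.5, -2.0]
grip_width: 0.251
grasp_force: 45.0
```

Emit:
send_rows:
  moves:
    - [[0,0,0.4],0,1.5]
    - [[0,0,0.8],0,1.5]
    - [[0,0,1.2],0,1.5]
    - [[0,0,1.5],0,1.5]
    - [[0,0,1.6],0,1.5]
    - [[0,0,1.6],0,1.5]

```text
clock: 8.2
position: [0.4765, 0.0692, 0.1768]
eef_rot: [0.649, 0.761, -0.0, -0.0]
contact_force: [-1.0, 0.2, -0.6]
grip_width: 0.256
grasp_force: 45.0
```

The crank is seated (underside about 0.140). Next I need the circle waypoints and a better ledge height.

```bash
cat > circ.py <<'E'
from h import *
import sys
def rows(a0,a1,step):
    s=manip.sense();M=R.from_quat(s['eef_rot']).as_matrix();p=np.array(s['position'])
    C=np.array([.5613,.0748,p[2]]);d=p-C;th0=np.degrees(np.arctan2(d[1],d[0]));print('theta',th0,'r',np.hypot(*d[:2]),'F',np.round(s['contact_force'],1),s['clock'])
    n=int(np.ceil((a1-a0)/step));out=[]
    for k in range(1,n+1):
        t=np.radians(th0-(a0+(a1-a0)*k/n));q=C+.085*np.array([np.cos(t),np.sin(t),0]);v=M.T@(q-p)*100;out.append([round(v[0],1),round(v[1],1)])
    print(out)
E
python3 - <<'E'
from circ import *
rows(0,240,12)
a=manip.capture('scene');b=manip.capture('side')
i=np.hstack([cv2.resize(a['img'][120:245,365:485],None,fx=3.3,fy=3.3,interpolation=cv2.INTER_CUBIC)[:,:396],cv2.resize(b['img'][105:230,215:335],None,fx=3.3,fy=3.3,interpolation=cv2.INTER_CUBIC)[:,:396]])
save('ledge.png',i)
E
```

```text
theta -176.2307301982582 r 0.08502242951717283 F [-1.   0.2 -0.6] 8.2
[[np.float64(1.7), np.float64(0.4)], [np.float64(3.4), np.float64(1.1)], [np.float64(4.8), np.float64(2.1)], [np.float64(6.0), np.float64(3.4)], [np.float64(6.9), np.float64(4.9)], [np.float64(7.5), np.float64(6.6)], [np.float64(7.7), np.float64(8.4)], [np.float64(7.5), np.float64(10.1)], [np.float64(7.0), np.float64(11.8)], [np.float64(6.1), np.float64(13.4)], [np.float64(5.0), np.float64(14.7)], [np.float64(3.5), np.float64(15.8)], [np.float64(1.9), np.float64(16.5)], [np.float64(0.2), np.float64(16.9)], [np.float64(-1.6), np.float64(16.9)], [np.float64(-3.3), np.float64(16.6)], [np.float64(-5.0), np.float64(15.9)], [np.float64(-6.4), np.float64(14.8)], [np.float64(-7.6), np.float64(13.5)], [np.float64(-8.5), np.float64(12.0)]]
```

View pics/ledge.png

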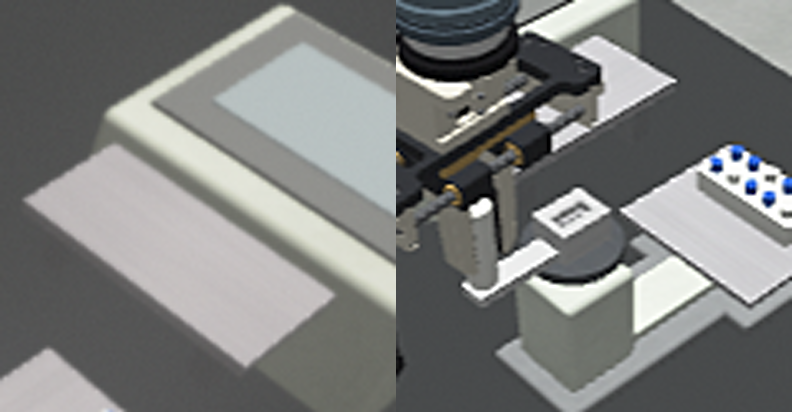

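The right half of the picture shows the hub flat on the flange with the tang in the slot. Winding now.

Emit:
send_rows:
  moves:
    - [[1.7,0.4,0],0,1.5]
    - [[3.4,1.1,0],0,1.5]
    - [[4.8,2.1,0],0,1.5]
    - [[6.0,3.4,0],0,1.5]
    - [[6.9,4.9,0],0,1.5]
    - [[7.5,6.6,0],0,1.5]
    - [[7.7,8.4,0],0,1.5]
    - [[7.5,10.1,0],0,1.5]
    - [[7.0,11.8,0],0,1.5]
    - [[6.1,13.4,0],0,1.5]
    - [[6.1,13.4,0],0,1.5]
  newtons: 25

```text
clock: 9.4
position: [0.6006, 0.1488, 0.1765]
eef_rot: [0.649, 0.761, -0.001, 0.001]
contact_force: [-1.3, -4.6, 1.6]
grip_width: 0.252
grasp_force: 25.0
```

Run:
```python
from circ import *
rows(0,230,11.5)
a=manip.capture('scene');b=manip.capture('side')
u=lambda x,y:(x/3.3+365,y/3.3+120)
B=(300.2,129.2)
P=tri([ray(a,u(246,366)),ray(b,B)]);print('B',P,proj(a,P)-u(246,366),proj(b,P)-B)
for z in (.09,.095,.1,.105,.11):
    Q=[atz(a,u(*p),z) for p in [(24,200),(246,366),(334,296),(110,146)]]
    print(z,np.linalg.norm(Q[0]-Q[1]),np.linalg.norm(Q[1]-Q[2]),proj(b,Q[1]),Q[1][:2])
for c,n in ((a,'scene'),(b,'side')):
    for d in manip.cut_out(c,'platform_top')[:1]: print(n,d['conf'],d['point'],d['pixels'].sum())
```

```text
theta 62.03359415275181 r 0.08377656817860396 F [-1.3 -4.6  1.6] 9.4
[[np.float64(-1.1), np.float64(1.3)], [np.float64(-2.4), np.float64(2.3)], [np.float64(-4.0), np.float64(3.0)], [np.float64(-5.7), np.float64(3.4)], [np.float64(-7.4), np.float64(3.4)], [np.float64(-9.0), np.float64(3.1)], [np.float64(-10.6), np.float64(2.5)], [np.float64(-12.0), np.float64(1.6)], [np.float64(-13.2), np.float64(0.4)], [np.float64(-14.2), np.float64(-1.1)], [np.float64(-14.8), np.float64(-2.6)], [np.float64(-15.2), np.float64(-4.3)], [np.float64(-15.1), np.float64(-6.0)], [np.float64(-14.8), np.float64(-7.7)], [np.float64(-14.1), np.float64(-9.2)], [np.float64(-13.1), np.float64(-10.6)], [np.float64(-11.9), np.float64(-11.8)], [np.float64(-10.4), np.float64(-12.7)], [np.float64(-8.8), np.float64(-13.3)], [np.float64(-7.1), np.float64(-13.5)]]
B [0.79112852 0.21376824 0.1119293 ] [-0.59895969  0.74288133] [-0.35900876 -0.58578408]
0.09 0.20399055387346596 0.10484923013236268 [292.87933446 132.31464228] [0.78316007 0.23623791]
0.095 0.2024888826750969 0.10407738523037473 [294.27059945 131.41139592] [0.78482814 0.23174093]
0.1 0.20098721147672793 0.10330554032838671 [295.6746936  130.49982053] [0.78649621 0.22724394]
0.105 0.19948554027835888 0.10253369542639876 [297.09179516 129.57980038] [0.78816429 0.22274696]
0.11 0.19798386907999 0.10176185052441084 [298.52208574 128.65121757] [0.78983236 0.21824997]
scene 0.98 [375.2, 261.4] 3925
side 0.61 [317.7, 167.8] 1914
```

Emit:
send_rows:
  moves:
    - [[-1.1,1.3,0],0,1.5]
    - [[-2.4,2.3,0],0,1.5]
    - [[-4.0,3.0,0],0,1.5]
    - [[-5.7,3.4,0],0,1.5]
    - [[-7.4,3.4,0],0,1.5]
    - [[-9.0,3.1,0],0,1.5]
    - [[-10.6,2.5,0],0,1.5]
    - [[-12.0,1.6,0],0,1.5]
    - [[-13.2,0.4,0],0,1.5]
    - [[-14.2,-1.1,0],0,1.5]
    - [[-14.8,-2.6,0],0,1.5]
    - [[-15.2,-4.3,0],0,1.5]
    - [[-15.1,-6.0,0],0,1.5]
    - [[-14.8,-7.7,0],0,1.5]
    - [[-14.1,-9.2,0],0,1.5]
    - [[-13.1,-10.6,0],0,1.5]
    - [[-11.9,-11.8,0],0,1.5]
    - [[-10.4,-12.7,0],0,1.5]
    - [[-8.8,-13.3,0],0,1.5]
    - [[-8.8,-13.3,0],0,1.5]

```text
clock: 11.6
position: [0.4808, 0.0439, 0.1769]
eef_rot: [0.648, 0.761, -0.0, -0.0]
contact_force: [-0.3, -0.5, 0.7]
grip_width: 0.254
grasp_force: 25.0
```

Run:
```python
from circ import *
rows(0,120,12)
a=manip.capture('scene');b=manip.capture('side')
# platform/ledge polygon corners from masks
for c,n in ((a,'scene'),(b,'side')):
    np.save(n+'.npy',c['img'])
    for q in ('platform_top','ledge'):
        for d in manip.cut_out(c,q)[:1]:
            m=d['pixels'].astype(np.uint8);k=max(cv2.findContours(m,0,2)[0],key=cv2.contourArea)
            print(n,q,round(d['conf'],2),m.sum(),cv2.approxPolyDP(k,4,True)[:,0].tolist())
z=np.hstack([cv2.resize(a['img'][125:305,330:510],(400,400),interpolation=cv2.INTER_CUBIC),cv2.resize(b['img'][95:215,220:360],(466,400),interpolation=cv2.INTER_CUBIC)[:,66:]])
save('both.png',z)
```

```text
theta -158.99578837990177 r 0.08627059598082791 F [-0.3 -0.5  0.7] 11.6
[[np.float64(1.8), np.float64(-0.1)], [np.float64(3.6), np.float64(0.1)], [np.float64(5.2), np.float64(0.7)], [np.float64(6.8), np.float64(1.6)], [np.float64(8.1), np.float64(2.8)], [np.float64(9.1), np.float64(4.2)], [np.float64(9.9), np.float64(5.8)], [np.float64(10.2), np.float64(7.6)], [np.float64(10.2), np.float64(9.4)], [np.float64(9.8), np.float64(11.1)]]
scene platform_top 0.74 3976 [[385, 217], [335, 248], [378, 294], [429, 256]]
scene ledge 0.77 12509 [[448, 122], [399, 152], [392, 167], [371, 183], [380, 190], [379, 200], [390, 197], [421, 221], [426, 237], [443, 231], [472, 250], [520, 208], [543, 174]]
side platform_top 0.67 1957 [[282, 159], [320, 187], [354, 166], [319, 140]]
side ledge 0.88 3008 [[217, 90], [176, 109], [184, 140], [201, 153], [221, 147]]
```

View pics/both.png

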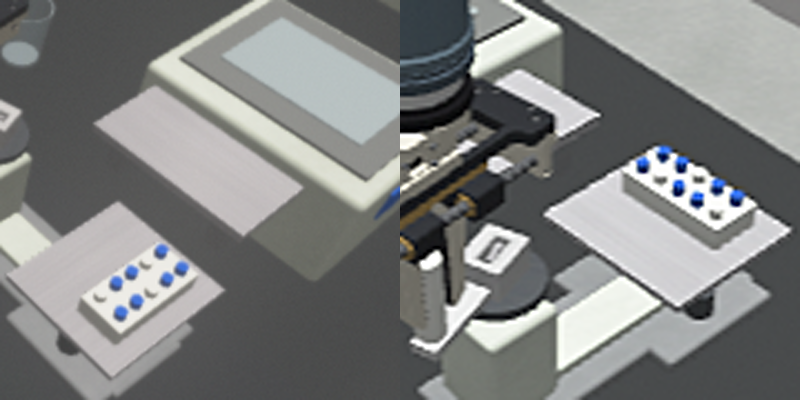

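The montage shows the platform at about its ledge-side height, clear of everything, with its corners visible in both views. From here I'll measure heights numerically, fitting rectangles to refined corners.

Run:
```python
from h import *
a=manip.capture('scene');b=manip.capture('side')
u=lambda x,y:(x/2.2222+330,y/2.2222+125)
S=np.array([u(95,125),u(243,237),u(303,187),u(155,87)])
g=cv2.cvtColor(a['img'],cv2.COLOR_RGB2GRAY)
def sub(g,p,w=3): return cv2.cornerSubPix(g,np.array(p,np.float32).reshape(-1,1,2),(w,w),(-1,-1),(3,50,.01))[:,0]
S2=sub(g,S);print(S.round(1).tolist(),S2.round(1).tolist())
P=np.array([[385,217],[335,248],[378,294],[429,256]],float);P2=sub(g,P);print(P2.round(1).tolist())
gb=cv2.cvtColor(b['img'],cv2.COLOR_RGB2GRAY)
Q=np.array([[282,159],[320,187],[354,166],[319,140]],float);Q2=sub(gb,Q);print('side plat',Q2.round(1).tolist())
for z in (.09,.1,.11):
    X=[atz(a,p,z) for p in S2];print(z,[proj(b,x).round(1).tolist() for x in X],[x[:2].round(3).tolist() for x in X])
# correspond scene plat -> side
for z in (.087,):
    X=[atz(a,p,z) for p in P2];print([proj(b,x).round(1).tolist() for x in X],[x[:2].round(3).tolist() for x in X])
o=cv2.imread('pics/side.png');print(o.shape)
go=cv2.cvtColor(o,cv2.COLOR_BGR2GRAY)
for p in [(333,221),(419,183),(375,163),(318,204)]:
    print(p,(sub(go,[p],5)/1.4).round(1).tolist())
```

```text
[[372.8, 181.3], [439.4, 231.7], [466.4, 209.2], [399.8, 164.2]] [[371.6000061035156, 179.89999389648438], [439.0, 230.89999389648438], [466.1000061035156, 208.6999969482422], [401.0, 162.6999969482422]]
[[382.6000061035156, 215.10000610351562], [335.0, 248.0], [379.79998779296875, 294.70001220703125], [430.70001220703125, 255.0]]
side plat [[282.3999938964844, 158.6999969482422], [318.6000061035156, 184.5], [356.8999938964844, 163.5], [321.79998779296875, 140.60000610351562]]
0.09 [[241.0, 162.4], [293.0, 132.5], [269.0, 118.5], [218.0, 144.7]] [[0.577, 0.221], [0.783, 0.235], [0.773, 0.343], [0.572, 0.332]]
0.1 [[244.4, 160.3], [295.8, 130.7], [271.8, 116.9], [221.4, 142.8]] [[0.583, 0.212], [0.786, 0.226], [0.777, 0.333], [0.578, 0.322]]
0.11 [[247.8, 158.1], [298.6, 128.9], [274.7, 115.2], [224.7, 140.8]] [[0.59, 0.203], [0.789, 0.217], [0.78, 0.322], [0.585, 0.311]]
[[281.0, 158.8], [321.0, 185.6], [356.1, 163.9], [315.2, 138.8]] [[0.676, 0.163], [0.687, 0.009], [0.824, 0.011], [0.816, 0.17]]
(588, 784, 3)
(333, 221) [[237.89999389648438, 157.89999389648438]]
(419, 183) [[299.70001220703125, 129.0]]
(375, 163) [[267.8999938964844, 116.4000015258789]]
(318, 204) [[227.10000610351562, 145.6999969482422]]
```

```bash
cat > fit.py <<'E'
from h import *
from scipy.ndimage import map_coordinates
from scipy.optimize import minimize
side0=cv2.resize(cv2.imread('pics/side.png')[:,:,::-1],(560,420),interpolation=cv2.INTER_AREA)
scene0=cv2.resize(cv2.imread('pics/scene.png')[:,:,::-1],(560,420),interpolation=cv2.INTER_AREA)
def corners(v,L,W):
    x,y,t,z=v;c,s=np.cos(t),np.sin(t)
    return np.array([[x+c*i*L/2-s*j*W/2,y+s*i*L/2+c*j*W/2,z] for i,j in [(-1,-1),(1,-1),(1,1),(-1,1)]])
def score(v,L,W,views,h):
    tot=0
    for cam,img,edges in views:
        C=corners(v,L,W);px=np.array([proj(cam,p) for p in C]);m=px.mean(0)
        for e in edges:
            p,q=px[e],px[(e+1)%4];d=(q-p)/np.linalg.norm(q-p);n=np.array([-d[1],d[0]]);n*=np.sign(n@(m-p))
            t=np.linspace(.06,.94,60)[:,None];l=p+t*(q-p)
            f=lambda o:map_coordinates(img,(l+o*n).T[::-1],order=1)
            tot+=np.mean(np.clip(f(h)-f(-h),-10,45))
    return -tot
def fit(v0,L,W,views):
    best=None;rng=np.random.default_rng(0)
    for k in range(12):
        v=np.array(v0)+rng.normal(size=4)*[.004,.004,.01,.006]*(k>0)
        for h in (2.5,1.2):
            r=minimize(score,v,(L,W,views,h),method='Nelder-Mead',options=dict(initial_simplex=v+np.vstack([np.zeros(4),np.diag([.004,.004,.02,.006])]),xatol=1e-5,fatol=1e-3));v=r.x
        if best is None or r.fun<best.fun: best=r
    return best.x.round(4),round(best.fun,1)
G=lambda i:cv2.GaussianBlur(cv2.cvtColor(np.ascontiguousarray(i),cv2.COLOR_RGB2GRAY),(0,0),.7).astype(float)
E
python3 - <<'E'
from fit import *
a=manip.capture('scene');b=manip.capture('side')
print('ledge',fit([.685,.27,.06,.105],.2,.105,[(a,G(scene0),[0,1,3]),(b,G(side0),[0,1,3])]))
print('ledge2',fit([.685,.27,.06,.105],.2,.105,[(a,G(scene0),[0,1]),(b,G(side0),[0,1])]))
print('plat0 .050',fit([.75,.09,.06,.05],.14,.16,[(a,G(scene0),[0,1,2,3]),(b,G(side0),[0,1,2,3])]))
print('plat now',fit([.75,.09,.06,.086],.14,.16,[(a,G(a['img']),[0,1,2,3]),(b,G(b['img']),[0,1,2,3])]))
E
```

```text
ledge (array([0.6849, 0.2643, 0.0801, 0.1081]), np.float64(-270.0))
ledge2 (array([0.6867, 0.2606, 0.0735, 0.1121]), np.float64(-180.0))
plat0 .050 (array([0.7515, 0.0835, 0.053 , 0.0583]), np.float64(-328.5))
plat now (array([0.7514, 0.0828, 0.0476, 0.0955]), np.float64(-332.3))
```

The platform fit reads 0.0583 where the truth is 0.050, so the fixed cameras carry a bias near here. The wrist camera will give a cleaner relative height. I'll release the crank, rise, and plan two views.

Emit:
send_rows:
  moves:
    - [[0,0,0],0,5]
    - [[0,0,0],0,5]
    - [[0,0,0],0,5]
    - [[0,0,0],0,5]
    - [[0,0,-3],0,5]
    - [[0,0,-7],0,5]
    - [[0,0,-12],0,5]
    - [[0,0,-16],0,5]
    - [[0,0,-20],0,5]
    - [[0,0,-20],0,5]
    - [[0,0,-20],0,5]

```text
clock: 13.2
position: [0.4823, 0.0426, 0.3772]
eef_rot: [0.649, 0.761, 0.001, 0.001]
contact_force: [-0.2, -0.3, -0.4]
grip_width: 0.537
grasp_force: 0.0
```

Run:
```python
from w import *
from fit import corners
print(np.array(c['hand_eye']).round(3),np.array(c['camera_matrix']).round(0))
M0=R.from_quat(s['eef_rot']).as_matrix()
for (x,y,z,yaw) in [(.481,.044,.377,9.1),(.6,.0,.38,9.1),(.7,.0,.38,9.1),(.65,-.03,.4,9.1),(.65,-.1,.4,9.1),(.6,-.05,.42,9.1),(.7,-.05,.42,9.1)]:
    t=dict(s);t['position']=np.array([x,y,z])
    L=[proj(c,p,t).round().astype(int).tolist() for p in corners([.686,.263,.07,.104],.2,.105)]
    Q=[proj(c,p,t).round().astype(int).tolist() for p in corners([.7515,.083,.05,.087],.14,.16)]
    print((x,y,z),L,Q)
```

```text
13.2 [0.4823 0.0426 0.3772] [[-0.158, 0.987, 0.002], [0.987, 0.158, -0.0], [-0.001, 0.002, -1.0]] 0.5371124345661039
[[ 0.001  0.964  0.267  0.075]
 [ 1.    -0.    -0.001 -0.   ]
 [-0.001  0.267 -0.964 -0.165]
 [ 0.     0.     0.     1.   ]] [[333.   0. 278.]
 [  0. 333. 206.]
 [  0.   0.   1.]]
(0.481, 0.044, 0.377) [[386, 58], [546, 74], [574, -24], [402, -42]] [[412, 223], [507, 233], [542, 119], [439, 107]]
(0.6, 0.0, 0.38) [[296, 1], [463, 18], [486, -88], [306, -108]] [[337, 180], [435, 190], [465, 69], [357, 56]]
(0.7, 0.0, 0.38) [[211, -15], [381, 3], [398, -105], [214, -126]] [[266, 168], [366, 179], [389, 56], [279, 42]]
(0.65, -0.03, 0.4) [[258, -29], [422, -12], [441, -117], [265, -137]] [[305, 151], [401, 162], [427, 40], [321, 27]]
(0.65, -0.1, 0.4) [[267, -99], [439, -80], [460, -196], [275, -218]] [[314, 100], [414, 112], [442, -20], [332, -34]]
(0.6, -0.05, 0.42) [[301, -34], [458, -17], [479, -118], [311, -137]] [[339, 141], [433, 152], [460, 34], [358, 21]]
(0.7, -0.05, 0.42) [[221, -49], [381, -32], [397, -135], [225, -155]] [[272, 130], [367, 141], [388, 21], [285, 8]]
```

Emit:
send_rows:
  moves:
    - [[2.5,2.4,-1],0,5]
    - [[5,4.7,-2],0,5]
    - [[5,4.7,-2],0,5]
    - [[5,4.7,-2],0,5]
    - [[5,4.7,-2],0,5]

```text
clock: 13.75
position: [0.5195, 0.099, 0.3952]
eef_rot: [0.649, 0.761, -0.001, -0.001]
contact_force: [0.3, 0.4, 0.8]
grip_width: 0.535
grasp_force: 0.0
```

Run:
```python
from w import *
import shutil;shutil.copy('w.npy','wA.npy')
```

```text
13.75 [0.5195 0.099  0.3952] [[-0.158, 0.987, -0.003], [0.987, 0.158, -0.0], [0.0, -0.003, -1.0]] 0.5351803963453353
```

Emit:
send_rows:
  moves:
    - [[-1,5,0],0,5]
    - [[-2,10,0],0,5]
    - [[-2.6,15,0],0,5]
    - [[-3.2,19.7,0],0,5]
    - [[-3.2,19.7,0],0,5]
    - [[-3.2,19.7,0],0,5]
    - [[-3.2,19.7,0],0,5]

```text
clock: 14.5
position: [0.7188, 0.0985, 0.3975]
eef_rot: [0.649, 0.761, -0.0, 0.0]
contact_force: [-0.8, 0.1, 1.3]
grip_width: 0.542
grasp_force: 0.0
```

```bash
cat > wfit.py <<'E'
from fit import *
import fit
def pose(c,s):
    c=dict(c);c['extrinsics']=E(c,s);return c
def wviews(fs):
    out=[]
    for f in fs:
        D=np.load(f,allow_pickle=True).item();out.append((pose(D['c'],D['s']),G(D['c']['img'])))
    return out
def inside(cam,v,L,W,nm):
    for p in corners(v,L,W): print(nm,proj(cam,p).round().astype(int).tolist(),end=' ')
    print()
E
python3 - <<'E'
from w import *
import shutil;shutil.copy('w.npy','wB.npy')
from wfit import *
V=wviews(['wA.npy','wB.npy'])
for cam,_ in V: inside(cam,[.686,.263,.07,.104],.2,.105,'L');inside(cam,[.7515,.083,.05,.087],.14,.16,'P')
print('ledge',fit([.686,.265,.07,.103],.2,.105,[(k,g,[0,1,3]) for k,g in V]))
print('ledge01',fit([.686,.265,.07,.103],.2,.105,[(k,g,[0,1]) for k,g in V]))
print('plat',fit([.75,.083,.05,.087],.14,.16,[(k,g,[1,2,3]) for k,g in V]))
print('plat4',fit([.75,.083,.05,.087],.14,.16,[(k,g,[0,1,2,3]) for k,g in V]))
E
```

```text
14.5 [0.7188 0.0985 0.3975] [[-0.158, 0.987, 0.0], [0.987, 0.158, -0.0], [-0.0, 0.0, -1.0]] 0.5420490289564787
L [344, 100] L [494, 114] L [517, 26] L [356, 10] 
P [375, 249] P [465, 258] P [494, 155] P [396, 144] 
L [191, 74] L [345, 89] L [358, -2] L [193, -19] 
P [245, 229] P [337, 238] P [355, 131] P [255, 120] Traceback (most recent call last):
  File "<stdin>", line 6, in <module>
TypeError: 'module' object is not callable. Did you mean: 'fit.fit(...)'?
```

```bash
sed -i '/^import fit/d' wfit.py
python3 - <<'E'
from wfit import *
V=wviews(['wA.npy','wB.npy'])
for e in ([0,1,3],[0,1]): print('ledge',e,fit([.686,.265,.07,.103],.2,.105,[(k,g,e) for k,g in V]))
for e in ([1,2,3],[0,1,2,3],[1,2],[2,3]): print('plat',e,fit([.75,.083,.05,.087],.14,.16,[(k,g,e) for k,g in V]))
E
```

```text
ledge [0, 1, 3] (array([0.6869, 0.2627, 0.0822, 0.1057]), np.float64(-263.2))
ledge [0, 1] (array([0.6875, 0.263 , 0.0775, 0.1052]), np.float64(-180.0))
plat [1, 2, 3] (array([0.7522, 0.0873, 0.051 , 0.0871]), np.float64(-253.0))
plat [0, 1, 2, 3] (array([0.7522, 0.0873, 0.0511, 0.0871]), np.float64(-343.0))
plat [1, 2] (array([0.75 , 0.087, 0.05 , 0.087]), np.float64(-180.0))
plat [2, 3] (array([0.7522, 0.0874, 0.0512, 0.0878]), np.float64(-163.0))
```

The wrist camera is accurate: platform 0.0871 against 0.0872 expected. The edge score saturates for the ledge, so I'll unclip it and refit.

```bash
sed -i 's/-10,45/-10,150/' fit.py
python3 - <<'E'
from wfit import *
V=wviews(['wA.npy','wB.npy'])
for e in ([0,1,3],[0,1]): print('ledge',e,fit([.686,.265,.07,.103],.2,.105,[(k,g,e) for k,g in V]))
for e in ([1,2,3],[0,1,2,3]): print('plat',e,fit([.75,.083,.05,.087],.14,.16,[(k,g,e) for k,g in V]))
s=manip.sense();p=np.array(s['position']);M=R.from_quat(s['eef_rot']).as_matrix()
print(M.T@(np.array([.4808,.0439,.1769])-p)*100)
E
```

```text
ledge [0, 1, 3] (array([0.6861, 0.2635, 0.0756, 0.1059]), np.float64(-701.7))
ledge [0, 1] (array([0.6857, 0.2635, 0.0742, 0.107 ]), np.float64(-476.3))
plat [1, 2, 3] (array([0.7515, 0.0867, 0.0493, 0.0853]), np.float64(-629.5))
plat [0, 1, 2, 3] (array([0.7515, 0.0867, 0.0496, 0.0853]), np.float64(-858.8))
[ -1.65774995 -24.37779009  22.16613827]
```

Emit:
send_rows:
  moves:
    - [[-0.4,-5,0],0,5]
    - [[-0.7,-10,0],0,5]
    - [[-1.1,-15,0],0,5]
    - [[-1.4,-20,0],0,5]
    - [[-1.7,-24.4,0],0,5]
    - [[-1.7,-24.4,4],0,5]
    - [[-1.7,-24.4,8],0,5]
    - [[-1.7,-24.4,12],0,5]
    - [[-1.7,-24.4,16],0,5]
    - [[-1.7,-24.4,19],0,5]
    - [[-1.7,-24.4,21],0,5]
    - [[-1.7,-24.4,22],0,5]
    - [[-1.7,-24.4,22],0,5]
    - [[-1.7,-24.4,22],0,1.5]
    - [[-1.7,-24.4,22],0,1.5]
    - [[-1.7,-24.4,22],0,1.5]
    - [[-1.7,-24.4,22],0,1.5]
    - [[-1.7,-24.4,22],0,1.5]
  newtons: 25

```text
clock: 16.35
position: [0.4818, 0.0435, 0.1772]
eef_rot: [0.649, 0.761, 0.0, 0.0]
contact_force: [-2.5, -0.9, 6.2]
grip_width: 0.251
grasp_force: 25.0
```

Run:
```python
from circ import *
rows(0,168,12)
s=manip.sense();print(s['grip_width'],s['position'])
```

```text
theta -158.520398532242 r 0.08538831069053382 F [-2.5 -0.9  6.2] 16.35
[[np.float64(1.8), np.float64(-0.2)], [np.float64(3.5), np.float64(0.0)], [np.float64(5.2), np.float64(0.6)], [np.float64(6.8), np.float64(1.4)], [np.float64(8.1), np.float64(2.6)], [np.float64(9.2), np.float64(4.0)], [np.float64(9.9), np.float64(5.7)], [np.float64(10.3), np.float64(7.4)], [np.float64(10.3), np.float64(9.2)], [np.float64(9.9), np.float64(10.9)], [np.float64(9.2), np.float64(12.5)], [np.float64(8.2), np.float64(14.0)], [np.float64(6.9), np.float64(15.2)], [np.float64(5.3), np.float64(16.1)]]
0.25137766110115833 [0.48184208 0.04353337 0.17721943]
```

Wind 168°, release, and rise to remeasure.

Emit:
send_rows:
  moves:
    - [[1.8,-0.2,0],0,1.5]
    - [[3.5,0,0],0,1.5]
    - [[5.2,0.6,0],0,1.5]
    - [[6.8,1.4,0],0,1.5]
    - [[8.1,2.6,0],0,1.5]
    - [[9.2,4.0,0],0,1.5]
    - [[9.9,5.7,0],0,1.5]
    - [[10.3,7.4,0],0,1.5]
    - [[10.3,9.2,0],0,1.5]
    - [[9.9,10.9,0],0,1.5]
    - [[9.2,12.5,0],0,1.5]
    - [[8.2,14.0,0],0,1.5]
    - [[6.9,15.2,0],0,1.5]
    - [[5.3,16.1,0],0,1.5]
    - [[5.3,16.1,0],0,1.5]
    - [[5.3,16.1,0],0,1.5]

```text
clock: 17.95
position: [0.6336, 0.1207, 0.1772]
eef_rot: [0.649, 0.761, 0.0, 0.001]
contact_force: [-0.1, -2.4, 5.7]
grip_width: 0.258
grasp_force: 25.0
```

Emit:
send_rows:
  moves:
    - [[0,0,0],0,5]
    - [[0,0,0],0,5]
    - [[0,0,0],0,5]
    - [[0,0,0],0,5]
    - [[0,0,-3],0,5]
    - [[0,0,-7],0,5]
    - [[0,0,-12],0,5]
    - [[0,0,-16],0,5]
    - [[0,0,-20],0,5]
    - [[0,0,-22],0,5]
    - [[0,0,-22],0,5]

```text
clock: 19.05
position: [0.6332, 0.1218, 0.4006]
eef_rot: [0.649, 0.761, 0.002, 0.003]
contact_force: [0.3, 0.5, -0.5]
grip_width: 0.539
grasp_force: 0.0
```

Run:
```python
from h import *
s=manip.sense();p=np.array(s['position']);M=R.from_quat(s['eef_rot']).as_matrix()
for t in ([.52,.10,.397],[.72,.10,.397]): print(M.T@(np.array(t)-p)*100)
```

```text
[ -0.35198786 -11.52832119   0.27741153]
[-3.52536201  8.21777648  0.42343661]
```

Emit:
send_rows:
  moves:
    - [[-1.5,4,0],0,5]
    - [[-3.5,8.2,0.4],0,5]
    - [[-3.5,8.2,0.4],0,5]
    - [[-3.5,8.2,0.4],0,5]
    - [[-3.5,8.2,0.4],0,5]
    - [[-3.5,8.2,0.4],0,5]

```text
clock: 19.65
position: [0.7177, 0.1006, 0.3944]
eef_rot: [0.648, 0.761, 0.001, 0.001]
contact_force: [-0.7, -0.2, 0.4]
grip_width: 0.539
grasp_force: 0.0
```

Run:
```python
from w import *
import shutil;shutil.copy('w.npy','wC.npy')
```

```text
19.65 [0.7177 0.1006 0.3944] [[-0.159, 0.987, 0.002], [0.987, 0.159, 0.0], [-0.0, 0.002, -1.0]] 0.5394414291413658
```

Emit:
send_rows:
  moves:
    - [[0.8,-5,0],0,5]
    - [[1.6,-10,0],0,5]
    - [[2.4,-15,0],0,5]
    - [[3.2,-19.7,0],0,5]
    - [[3.2,-19.7,0],0,5]
    - [[3.2,-19.7,0],0,5]
    - [[3.2,-19.7,0],0,5]
    - [[3.2,-19.7,0],0,5]

```text
clock: 20.5
position: [0.5203, 0.1003, 0.3929]
eef_rot: [0.649, 0.761, 0.0, 0.0]
contact_force: [-0.3, -0.0, -0.1]
grip_width: 0.535
grasp_force: 0.0
```

Run:
```python
from w import *
import shutil;shutil.copy('w.npy','wD.npy')
from wfit import *
V=wviews(['wC.npy','wD.npy'])
for cam,_ in V: inside(cam,[.6861,.2635,.0756,.1055],.2,.105,'L');inside(cam,[.7515,.0867,.05,.105],.14,.16,'P')
for e in ([0,1,3],[0,1]): print('ledge',e,fit([.686,.2635,.075,.106],.2,.105,[(k,g,e) for k,g in V]))
for e in ([1,2,3],[0,1,2,3],[0,1]): print('plat',e,fit([.7515,.0867,.05,.104],.14,.16,[(k,g,e) for k,g in V]))
V=wviews(['wA.npy','wB.npy','wC.npy','wD.npy'])
print('ledge all',fit([.686,.2635,.075,.106],.2,.105,[(k,g,[0,1,3]) for k,g in V]))
p=np.array(s['position']);M=R.from_quat(s['eef_rot']).as_matrix()
print(M.T@(np.array([.6336,.1207,.1772])-p)*100)
```

```text
20.5 [0.5203 0.1003 0.3929] [[-0.158, 0.987, 0.001], [0.987, 0.158, -0.0], [-0.0, 0.001, -1.0]] 0.5351125361801171
L [191, 75] L [347, 89] L [359, -2] L [192, -19] 
P [244, 233] P [340, 242] P [359, 131] P [254, 119] 
L [343, 101] L [494, 114] L [516, 26] L [355, 10] 
P [378, 253] P [471, 262] P [502, 154] P [400, 143] 
ledge [0, 1, 3] (array([0.6861, 0.2636, 0.0743, 0.1061]), np.float64(-703.8))
ledge [0, 1] (array([0.6858, 0.2635, 0.0737, 0.1066]), np.float64(-477.2))
plat [1, 2, 3] (array([0.7514, 0.0867, 0.0504, 0.104 ]), np.float64(-619.2))
plat [0, 1, 2, 3] (array([0.7514, 0.0867, 0.0503, 0.1039]), np.float64(-843.4))
plat [0, 1] (array([0.7509, 0.0869, 0.0506, 0.1045]), np.float64(-467.0))
ledge all (array([0.6861, 0.2636, 0.0742, 0.1061]), np.float64(-1404.2))
[ 0.22758555 11.48829566 21.57627844]
```

Run:
```python
from wfit import *
import fit as F
def ff(v0,L,W,views):
    best=None
    for k in range(5):
        v=np.array(list(v0)+[L,W])+np.random.default_rng(k).normal(size=6)*[.001,.001,.004,.004,.001,.001]
        for h in (2,1.2):
            r=minimize(lambda q:score(q[:4],q[4],q[5],views,h),v,method='Nelder-Mead',options=dict(initial_simplex=v+np.vstack([np.zeros(6),np.diag([.002,.002,.01,.005,.003,.003])]),xatol=1e-5,fatol=1e-3,maxiter=3000));v=r.x
        if best is None or r.fun<best.fun: best=r
    return best.x.round(4),round(best.fun,1)
V=wviews(['wA.npy','wB.npy','wC.npy','wD.npy'])
print('ledge AB',ff([.686,.2635,.075,.106],.2,.105,[(k,g,[0,1,3]) for k,g in V[:2]]))
print('ledge CD',ff([.686,.2635,.075,.106],.2,.105,[(k,g,[0,1,3]) for k,g in V[2:]]))
print('plat AB',ff([.7515,.0867,.05,.086],.14,.16,[(k,g,[0,1,2,3]) for k,g in V[:2]]))
print('plat CD',ff([.7515,.0867,.05,.104],.14,.16,[(k,g,[0,1,2,3]) for k,g in V[2:]]))
```

```text
ledge AB (array([0.6871, 0.2498, 0.0745, 0.1065, 0.1997, 0.0775]), np.float64(-735.4))
ledge CD (array([0.6871, 0.2503, 0.0745, 0.1063, 0.1997, 0.0784]), np.float64(-735.6))
plat AB (array([0.7512, 0.0869, 0.0495, 0.086 , 0.1392, 0.1597]), np.float64(-867.5))
plat CD (array([0.7512, 0.0868, 0.0498, 0.1046, 0.1393, 0.1597]), np.float64(-847.7))
```

Ledge minus platform is about 1.8–2.1 mm, so about 17° more. Regrip.

Emit:
send_rows:
  moves:
    - [[0,4,0],0,5]
    - [[0.1,8,0],0,5]
    - [[0.2,11.5,0],0,5]
    - [[0.2,11.5,0],0,5]
    - [[0.2,11.5,4],0,5]
    - [[0.2,11.5,8],0,5]
    - [[0.2,11.5,12],0,5]
    - [[0.2,11.5,16],0,5]
    - [[0.2,11.5,19],0,5]
    - [[0.2,11.5,21.3],0,5]
    - [[0.2,11.5,21.5],0,5]
    - [[0.2,11.5,21.5],0,1.5]
    - [[0.2,11.5,21.5],0,1.5]
    - [[0.2,11.5,21.5],0,1.5]
    - [[0.2,11.5,21.5],0,1.5]
    - [[0.2,11.5,21.5],0,1.5]
  newtons: 25

```text
clock: 22.15
position: [0.6333, 0.1206, 0.1792]
eef_rot: [0.649, 0.761, 0.001, 0.001]
contact_force: [1.7, 0.2, 3.8]
grip_width: 0.254
grasp_force: 25.0
```

Run:
```python
from circ import *
rows(0,18,4.5)
s=manip.sense();print(s['position'],s['grip_width'])
p=np.array(s['position']);M=R.from_quat(s['eef_rot']).as_matrix()
print(M.T@(np.array([.6434,.0967,.1772])-p)*100)
```

```text
theta 32.45990128614342 r 0.08537136848837006 F [1.7 0.2 3.8] 22.15
[[np.float64(-0.6), np.float64(0.2)], [np.float64(-1.3), np.float64(0.4)], [np.float64(-1.9), np.float64(0.5)], [np.float64(-2.6), np.float64(0.6)]]
[0.63333357 0.1206196  0.17918127] 0.25439745536825714
[-2.52116051  0.61441578  0.20075174]
```

Emit:
send_rows:
  moves:
    - [[-0.6,0.2,0],0,1.5]
    - [[-1.3,0.4,0],0,1.5]
    - [[-1.9,0.5,0],0,1.5]
    - [[-2.6,0.6,0],0,1.5]
    - [[-2.6,0.6,0],0,1.5]
    - [[-2.6,0.6,0],0,1.5]

```text
clock: 22.75
position: [0.644, 0.0957, 0.1792]
eef_rot: [0.649, 0.761, 0.001, 0.001]
contact_force: [2.5, 1.4, 5.7]
grip_width: 0.254
grasp_force: 25.0
```

Emit:
send_rows:
  moves:
    - [[0,0,0],0,5]
    - [[0,0,0],0,5]
    - [[0,0,0],0,5]
    - [[0,0,0],0,5]
    - [[0,0,-3],0,5]
    - [[0,0,-7],0,5]
    - [[0,0,-12],0,5]
    - [[0,0,-16],0,5]
    - [[0,0,-20],0,5]
    - [[0,0,-21.7],0,5]
    - [[0,4,-21.7],0,5]
    - [[0,7.6,-21.7],0,5]
    - [[0,7.6,-21.7],0,5]
    - [[0,7.6,-21.7],0,5]
    - [[0,7.6,-21.7],0,5]

```text
clock: 24.25
position: [0.7168, 0.1078, 0.395]
eef_rot: [0.649, 0.761, -0.0, -0.0]
contact_force: [-0.0, -0.4, -0.2]
grip_width: 0.537
grasp_force: 0.0
```

Run:
```python
from w import *
import shutil;shutil.copy('w.npy','wE.npy')
```

```text
24.25 [0.7168 0.1078 0.395 ] [[-0.158, 0.987, -0.0], [0.987, 0.158, -0.0], [-0.0, -0.0, -1.0]] 0.5366665662594065
```

Emit:
send_rows:
  moves:
    - [[0.8,-5,0],0,5]
    - [[1.6,-10,0],0,5]
    - [[2.4,-15,0],0,5]
    - [[3.2,-19.7,0],0,5]
    - [[3.2,-19.7,0],0,5]
    - [[3.2,-19.7,0],0,5]
    - [[3.2,-19.7,0],0,5]
    - [[3.2,-19.7,0],0,5]

```text
clock: 25.1
position: [0.519, 0.108, 0.3949]
eef_rot: [0.649, 0.761, 0.0, 0.0]
contact_force: [-0.2, 0.2, -0.0]
grip_width: 0.537
grasp_force: 0.0
```

Run:
```python
from w import *
import shutil;shutil.copy('w.npy','wF.npy')
from wfit import *
def ff(v0,L,W,views):
    best=None
    for k in range(5):
        v=np.array(list(v0)+[L,W])+np.random.default_rng(k).normal(size=6)*[.001,.001,.004,.003,.001,.001]
        for h in (2,1.2):
            r=minimize(lambda q:score(q[:4],q[4],q[5],views,h),v,method='Nelder-Mead',options=dict(initial_simplex=v+np.vstack([np.zeros(6),np.diag([.002,.002,.01,.005,.003,.003])]),xatol=1e-5,fatol=1e-3,maxiter=3000));v=r.x
        if best is None or r.fun<best.fun: best=r
    return best.x.round(4),round(best.fun,1)
V=wviews(['wE.npy','wF.npy'])
L=[(k,g,[0,1,3]) for k,g in V];P=[(k,g,[0,1,2,3]) for k,g in V]
print('ledge',fit([.686,.2635,.075,.106],.2,.105,L),ff([.686,.2635,.075,.106],.2,.105,L))
print('plat',fit([.7515,.0867,.05,.106],.14,.16,P),ff([.7515,.0867,.05,.106],.14,.16,P))
a=manip.capture('scene');b=manip.capture('side')
print('fixed cams plat',fit([.7515,.083,.05,.113],.14,.16,[(a,G(a['img']),[0,1,2,3]),(b,G(b['img']),[0,1,2,3])]))
print('fixed cams ledge',fit([.685,.263,.075,.112],.2,.105,[(a,G(a['img']),[0,1,3]),(b,G(side0),[0,1,3])]))
```

```text
25.1 [0.519  0.108  0.3949] [[-0.158, 0.987, 0.001], [0.987, 0.158, -0.0], [-0.0, 0.001, -1.0]] 0.5372291363302952
ledge (array([0.6861, 0.2636, 0.074 , 0.1061]), np.float64(-711.8)) (array([0.6863, 0.2601, 0.0753, 0.1069, 0.1994, 0.0981]), np.float64(-725.8))
plat (array([0.7514, 0.0867, 0.0486, 0.1059]), np.float64(-829.0)) (array([0.7512, 0.0868, 0.0498, 0.1064, 0.1395, 0.1598]), np.float64(-834.4))
fixed cams plat (array([0.7514, 0.0832, 0.03  , 0.1129]), np.float64(-557.8))
fixed cams ledge (array([0.6861, 0.2604, 0.0735, 0.111 ]), np.float64(-529.8))
```

Level within about 0.5 mm (0.1061 vs 0.1059, and 0.1069 vs 0.1064 with free size). A quick seating check from the grip's top in the fixed views, then hand in.

Run:
```python
from h import *
for n in ('scene','side'):
    c=manip.capture(n);e=[proj(c,[.6437,.0984,z]) for z in (.225,.153,.140)];print(n,np.round(e,1).tolist())
    for d in manip.cut_out(c,'crank_grip')[:5]:
        if np.linalg.norm(np.array(d['point'])-e[1])<40:
            y,x=np.where(d['pixels']);k=y.argmin();print(round(d['conf'],2),d['point'],'top',x[y<=y.min()+2].mean(),y.min(),'bot',y.max(),x.min(),x.max())
```

```text
scene [[363.7, 175.1], [357.6, 198.7], [356.6, 202.7]]
0.62 [341.4, 186.4] top 324.2857142857143 167 bot 206 314 369
side [[287.0, 133.4], [286.9, 156.3], [286.9, 160.2]]
0.74 [278.0, 162.1] top 287.0 131 bot 185 256 293
```

```bash
python3 -c "
from station import manip
print(manip.hand_in())"
```

```text
the job is handed in; nothing more can be done
None
```

The crank is seated on the tang and let go, and the platform was wound clockwise to within about 0.5 mm of the ledge by wrist-camera measurement. I handed the job in at about 25 s; no verdict came back.

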